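# Put plane and tape measure on the sloping tool stand, facing the right way

### The arm

A 7-joint arm with a two-finger parallel gripper is mounted at the origin on a cart in front of the work surface, level with it; the furniture and walls round the work are solid. World frame = base frame: x ahead of the robot, y to its left, z up, the work surface at z = 0. Lengths are in m, angles in rad, forces in N, time in s.
With the tool pointing down it reaches from about 0.35 to 0.9 m from the base axis. Payload 8.1 kg.
Tool frame: the origin (TCP) lies midway between the tips of the shut fingers; the grasp point (between the pads) lies 19 mm behind it; z points along the fingers, y is the line along which they close (so a half turn about z gives the same grasp; the last joint's range is limited). The gripper opens to 85 mm and grips with 20 to 120 N. Pads are 22 mm wide; open, the fingers measure 114 mm over their backs; the gripper's body (76 mm by 85 mm) begins 54 mm behind the grasp point. The pads swing forward as they close: fully open they stand 13 mm farther back than shut.
Start: joints at [1.107, 0.434, 0.025, 1.573, -0.012, 1.134, -0.075], TCP at [0.221, -0.585, 0.231] pointing down, gripper open.
Joint ranges: [-2.62, 2.62], [-0.44, 2.09], [-1.27, 1.32], [0.08, 2.57], [-1.32, 4.46], [0.12, 2], [-2.74, 2.74]. Speed limits (rad/s): [2.22, 2.22, 3.01, 3.01, 3.14, 3.14, 3.14].

### API

Orientations are given as [roll, pitch, yaw] about the fixed x, y, z axes, in that order (R = Rz(yaw) Ry(pitch) Rx(roll)).
In Python, from bench import manip gives the robot as it stands.
- The arm moves only by the shell command python3 -m crank 'ROWS' [FORCE]. ROWS is JSON, one flat list of numbers, 7 for each row, row after row: the turn, a rotation vector about the world's x, y, z in rad, then the shift along the world's x, y, z in m, then the opening, from 0 (shut) to 1 (fully open). In form: [wx, wy, wz, tx, ty, tz, claw, wx, wy, wz, tx, ty, tz, claw, ...]. A call has 1 to 12 rows; each row is the pose to reach, as a shift and turn from the pose commanded when the call began; what a row does not reach only later rows make up. A row lasts 1/8 s, in which the tool goes at most 62.5 mm and 10.7 degrees, less where a joint would pass 70% of its speed; a pose out of reach is approached as far as the arm can. A call with a gripper value outside its range is refused whole. The fingers move at their own pace and stop on an object; FORCE is the grip in N (left out, the last holds). Time passes only in rows, so rows that repeat a pose let the fingers close. It gives the time, the measured TCP pose, the force, the opening and the grip force at its end, in the units of the state.
- manip.sense(): the state, without advancing time (a new reading comes with each control period).
- manip.grab_frame(name): name is "side" or "top"; returns (picture, depth): 400x640x3 uint8, blue, green, red; 400x640 float32, m along the optical axis (not along the pixel's ray), 0 where there is no reading.
- manip.get_calibration(name): a dict with "fx", "fy", "cx", "cy" (pixels), "rvec" (rotation vector, rad) and "tvec" (3), from world to camera coordinates, as OpenCV has them. Camera axes: x right, y down, z forward; pixel columns grow to the right and rows downward; lengths in m; the calibration is good to about 2 mm. A picture is of the moment at which its call begins. get_calibration takes no time and is no camera call.
- manip.finish_job(): hands the job in; it is judged then, once.
Trained networks look in the newest picture that a camera, given by its name, has taken for a name from the list of things; names that differ only in an ending like _2 or _b are one class to them, and where a whole thing is asked for, a point or a joint stands for the part that bears it (a point fixed in the world has none). Each returns a list of dicts, best first, with "score" (0 to 1); they miss things now and then, are a little off and sometimes report something else, mostly with a low value. They report only what shows in the picture. A call takes as long as a camera call. They do not tell look-alikes from the thing itself.
- manip.trace(camera, target): "region" (400x640 bool, what is visible of it) and "xy" ([column, row] in pixels, amid what is visible of it).
The state is a dict: "time": time; "q": joint angles; "qd": joint speeds; "joint_efforts": joint torques, N m; "tool_pos": TCP position; "eef_rot": TCP orientation; "contact_force": force on the tool from outside, world axes, zero at the start; "moment": the same for the moment, N m; "grip_width": opening from 0.0 (shut) to 1.0 (fully open); "grip_force": force on a finger pad.
Only numpy, scipy, OpenCV 4.12 (cv2) and the standard library are available. Lean on these libraries where they do the work, as an engineer would, in place of code of your own. Each camera call takes 0.05 s, during which the arm holds its last target. There are 200 camera calls.

### The job

Put the two tools away on the sloping tool stand, each squarely in its pocket and down by the lip: first the block plane in the wider pocket with its nose (the end with the big pale knob on the bare sole, not the small button on the black cap) pointing up the slope, then the tape measure, standing on its base, in the narrower pocket with its tape hook pointing down the slope. Lay each tool flat on the slope before you let go of it, and leave the other things on the bench where they are.

Things in the scene. Friction and masses are not known exactly. Their poses are not given: they have to be found in the camera images.
- plane_center (a point): Middle of the loose block plane (iron and black, 52 wide x 162 long x 56 mm high, 0.7 kg, sole down), 28 mm above the sole. Own axes: -y towards the nose (big pale knob on the bare sole, 38 mm high), +y towards the heel (black cap with a small pale button), x across the 52 mm width, z up from the sole. Its flat sides, 34 mm high, are gripped across x.
- plane_nose (a point): Tip of the plane's nose, 3 mm above the sole, 81 mm from the plane's centre along its -y; the heel ends 81 mm from the centre the other way.
- tape_center (a point): Middle of the case of the loose tape measure (yellow and black, 42 wide x 97 long with the hook x 66 mm high, 0.3 kg, standing on its base), 33 mm above the base. The case is 74 mm long. Own axes: -y towards the tape hook, x across the width (gripped here; 36 to 42 mm), z up.
- tape_hook (a point): Tip of the steel tape hook that sticks out at the foot of the tape measure's front, 59 mm from tape_center along its -y, 4 mm above the base; the case itself begins 22 mm behind the hook.
- stand: Wooden tool stand fixed to the bench: bed 260 mm wide and 182 mm long above its lip, sloping 25 degrees, low edge with the lip on the left as the robot sees it, high edge 94 mm up on the right. Two pockets, each the lip and two guide strips that run 45 mm up from it; lip and strips stand 12 mm off the bed. Origin: on the bench under the stand; x level, away from the lip, z up.
- plane_pocket (a point): Foot of the wider pocket (the one nearer the robot): on the bed surface at the lip's inner face, midway between the guide strips (62 mm apart inside). x straight up the slope, y across to the left as you look up the slope, z square out of the bed. The plane fits with its heel by the lip, its centre then 81 mm plus a few mm up the slope and 28 mm off the bed.
- tape_pocket (a point): Foot of the narrower pocket (farther from the robot), 130 mm from the other, point and axes likewise; strips 52 mm apart inside. The tape measure fits standing with its hook by the lip, tape_center then 59 mm plus a few mm up the slope and 33 mm off the bed.
- wax_block: Cream-coloured wax block, 40x72x22 mm, loose bystander; origin at the centre of its underside. To be left alone.
- wedge: Pine wedge, 36x120x26 mm, loose bystander; origin at the centre of its underside. To be left alone.
- offcut_block: Pine offcut block, 44x90x35 mm, loose bystander; origin at the centre of its underside. To be left alone.
Things that resemble listed ones, but are neither listed nor needed, are in the scene too. Leave any orange or red look-alike of the part that bears plane_center alone.

How it is judged:
On the way, in this order (a step that is already met when the one before it is completed fails the run):
1. the block plane lies flat in the wider pocket, nose up the slope, while still held (x of plane_center in the frame of plane_pocket between 0.075 and 0.101 m and y of plane_center in the frame of plane_pocket between -0.009 and 0.009 m and z of plane_center in the frame of plane_pocket between 0.02 and 0.036 m and angle between the z axis of plane_center and the z axis of plane_pocket, either way round below 0.15 rad and angle between the y axis of plane_center and the x axis of plane_pocket, either way round below 0.17 rad and x of plane_nose in the frame of plane_pocket above 0.14 m and contact force between the fingers and block_plane above 0.5 N), for 0.1 s.
2. the plane has been let go and the tape measure stands flat in the narrower pocket, hook down the slope, while still held (x of plane_center in the frame of plane_pocket between 0.075 and 0.101 m and y of plane_center in the frame of plane_pocket between -0.009 and 0.009 m and z of plane_center in the frame of plane_pocket between 0.02 and 0.036 m and angle between the z axis of plane_center and the z axis of plane_pocket, either way round below 0.15 rad and angle between the y axis of plane_center and the x axis of plane_pocket, either way round below 0.17 rad and x of plane_nose in the frame of plane_pocket above 0.14 m and x of tape_center in the frame of tape_pocket between 0.053 and 0.079 m and y of tape_center in the frame of tape_pocket between -0.009 and 0.009 m and z of tape_center in the frame of tape_pocket between 0.025 and 0.041 m and angle between the z axis of tape_center and the z axis of tape_pocket, either way round below 0.15 rad and angle between the y axis of tape_center and the x axis of tape_pocket, either way round below 0.17 rad and x of tape_hook in the frame of tape_pocket below 0.03 m and contact force between the fingers and block_plane below 0.2 N and contact force between the fingers and tape_measure above 0.5 N), for 0.1 s.
At the end, for the whole second after the job is handed in: Released and at rest on the slope: plane in the wider pocket, nose up; tape measure in the narrower, hook down; lower ends within 20 mm of the lip; each within 9 mm of its pocket's middle, 8 mm of the bed, flat within 8.5 and in line within 10 degrees (x of plane_center in the frame of plane_pocket between 0.075 and 0.101 m and y of plane_center in the frame of plane_pocket between -0.009 and 0.009 m and z of plane_center in the frame of plane_pocket between 0.02 and 0.036 m and angle between the z axis of plane_center and the z axis of plane_pocket, either way round below 0.15 rad and angle between the y axis of plane_center and the x axis of plane_pocket, either way round below 0.17 rad and x of plane_nose in the frame of plane_pocket above 0.14 m and x of tape_center in the frame of tape_pocket between 0.053 and 0.079 m and y of tape_center in the frame of tape_pocket between -0.009 and 0.009 m and z of tape_center in the frame of tape_pocket between 0.025 and 0.041 m and angle between the z axis of tape_center and the z axis of tape_pocket, either way round below 0.15 rad and angle between the y axis of tape_center and the x axis of tape_pocket, either way round below 0.17 rad and x of tape_hook in the frame of tape_pocket below 0.03 m and linear speed of each of block_plane, tape_measure below 0.02 m/s); the robot touches nothing.
It fails at once if the wax block is shifted by more than 20 mm (distance of wax_block from where it was at the start of the episode above 0.02 m).
It fails at once if the wooden wedge is shifted by more than 20 mm (distance of wedge from where it was at the start of the episode above 0.02 m).
It fails at once if the pine offcut is shifted by more than 20 mm (distance of offcut_block from where it was at the start of the episode above 0.02 m).
It also fails if it takes over 64 s, if anything falls off the work surface, if the arm or the gripper's body presses on something with over 40 N, if the wrist force passes 120 N, or if a joint passes its speed limit or range.

## Working session

There is one attempt and no reset: what is moved stays moved. The work goes in short steps, Python scripts to look and compute and a shell command to move; the robot and the scene stay as the last step left them, time stands still between calls to the robot, and variables do not carry over. Pictures are saved under pics/ and viewed, at most 13 in all, crops included, and the job is handed in when it is done.

```bash
mkdir -p pics; cat > h.py <<'E'
import numpy as np, cv2, json
from bench import manip
from scipy.spatial.transform import Rotation as R
def cal(n):
    c=manip.get_calibration(n); Rm=cv2.Rodrigues(np.array(c["rvec"],float))[0]
    return c,Rm,np.array(c["tvec"],float).ravel()
def cloud(n,d):
    c,Rm,t=cal(n); v,u=np.indices(d.shape)
    p=np.stack([(u-c["cx"])/c["fx"]*d,(v-c["cy"])/c["fy"]*d,d],-1)
    return (p-t)@Rm
def proj(n,P):
    c,Rm,t=cal(n); q=np.asarray(P)@Rm.T+t
    return np.stack([q[...,0]/q[...,2]*c["fx"]+c["cx"],q[...,1]/q[...,2]*c["fy"]+c["cy"]],-1)
E
python3 - <<'E'
from h import *
s=manip.sense(); print({k:np.round(v,3) for k,v in s.items()})
for n in("side","top"):
    im,d=manip.grab_frame(n); cv2.imwrite(f"pics/{n}0.png",im); np.save(f"{n}0.npy",d)
    c,Rm,t=cal(n); print(n,np.round(-Rm.T@t,3),np.round(Rm[2],2))
    P=cloud(n,d)
    for k in("plane_center","tape_center","stand","wax_block","wedge","offcut_block"):
        for r in manip.trace(n,k)[:3]:
            m=r["region"]&(d>0); q=P[m]
            print(n,k,round(r["score"],2),np.round(r["xy"]),m.sum(),np.round(np.median(q,0),3),np.round(np.percentile(q,2,0),3),np.round(np.percentile(q,98,0),3))
E
```

```text
{'time': np.float64(0.0), 'q': array([ 1.107,  0.435,  0.025,  1.574, -0.012,  1.134, -0.075]), 'qd': array([ 0.001,  0.001, -0.   , -0.001,  0.   , -0.   , -0.   ]), 'joint_efforts': array([-0.0000e+00, -6.7049e+01,  1.0250e+00, -3.1621e+01,  1.6000e-02,
        1.3000e-02, -0.0000e+00]), 'tool_pos': array([ 0.22 , -0.584,  0.231]), 'eef_rot': array([-3.14 ,  0.   ,  0.361]), 'contact_force': array([-0.032, -0.02 ,  0.026]), 'moment': array([ 0.01 , -0.036,  0.032]), 'grip_force': np.float64(0.0), 'grip_width': np.float64(1.0)}
side [ 0.513 -0.681  0.755] [ 0.03  0.8  -0.6 ]
side plane_center 0.81 [323. 207.] 599 [0.546 0.258 0.031] [0.501 0.221 0.004] [0.588 0.356 0.058]
side plane_center 0.71 [283. 141.] 262 [0.394 0.757 0.029] [0.355 0.69  0.007] [0.438 0.809 0.057]
side plane_center 0.66 [266. 199.] 737 [0.36  0.296 0.026] [0.28  0.269 0.004] [0.422 0.352 0.058]
side tape_center 0.78 [324. 240.] 626 [0.555 0.087 0.052] [0.509 0.079 0.003] [0.594 0.12  0.069]
side stand 0.73 [358. 348.] 9080 [ 0.607 -0.258  0.054] [ 0.463 -0.358  0.011] [ 0.737 -0.122  0.095]
side wax_block 0.53 
[... 510 characters left out ...]
0.057]
top plane_center 0.9 [192. 223.] 597 [0.397 0.756 0.033] [ 0.354  0.69  -0.004] [0.443 0.826 0.057]
top plane_center 0.7 [311. 185.] 537 [0.542 0.295 0.034] [ 0.504  0.227 -0.003] [0.583 0.367 0.058]
top tape_center 0.66 [361. 181.] 255 [0.555 0.108 0.06 ] [ 0.508  0.08  -0.004] [0.605 0.127 0.074]
top stand 0.98 [446. 166.] 3416 [ 0.594 -0.225  0.051] [ 0.462 -0.342  0.006] [ 0.73  -0.114  0.095]
top wax_block 0.48 [369. 154.] 211 [0.669 0.072 0.02 ] [ 0.642  0.037 -0.004] [0.7   0.107 0.032]
top wedge 0.78 [303. 147.] 296 [0.699 0.322 0.015] [ 0.671  0.27  -0.005] [0.731 0.374 0.03 ]
top offcut_block 0.87 [338. 149.] 311 [0.689 0.191 0.032] [ 0.651  0.149 -0.004] [0.731 0.234 0.044]
```

View pics/side0.png

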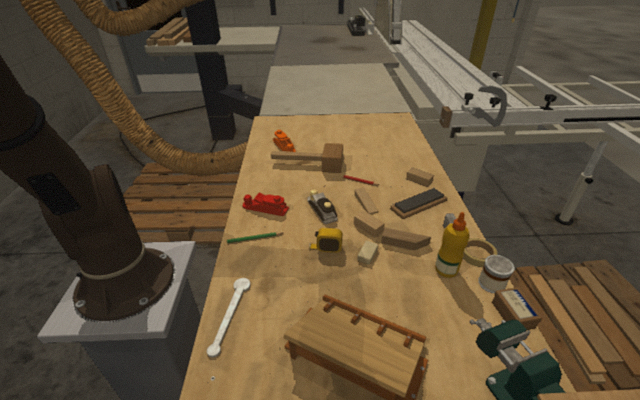

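View pics/top0.png

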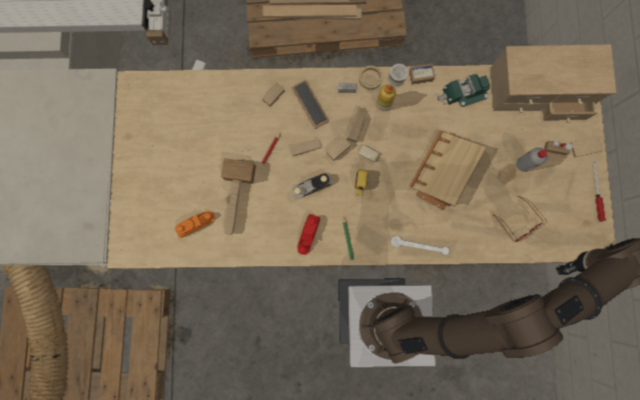

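The side view shows plane-like things at (323,207) grey/black, (266,199) red and (283,141) orange; the top view shows the same ones at (311,185), (309,232) and (192,223). The grey/black one fits the description (iron and black). The tape is at side (324,240) and the stand at side (358,348), with its lip on the far (+y) side. I'll confirm in an enlarged crop and fit the poses.

```bash
python3 - <<'E'
from h import *
a=cv2.imread("pics/side0.png");b=cv2.imread("pics/top0.png")
A=cv2.resize(a[180:260,290:350],None,fx=6.5,fy=6.5,interpolation=cv2.INTER_CUBIC)
B=cv2.resize(b[160:205,285:375],None,fx=4.3,fy=4.3,interpolation=cv2.INTER_CUBIC)
C=np.zeros((520,780,3),np.uint8);C[:A.shape[0],:A.shape[1]]=A;C[:B.shape[0],392:392+B.shape[1]]=B[:,:388]
Sx=cv2.resize(a[290:395,280:430],None,fx=2.5,fy=2.5);C[220:220+Sx.shape[0],392:392+Sx.shape[1]]=Sx
cv2.imwrite("pics/crop0.png",C)
# object footprints from both clouds
PT={n:cloud(n,np.load(f"{n}0.npy")) for n in("side","top")}
def rect(n,lo,hi,z0,z1):
    P=PT[n]; q=P[(P>np.r_[lo,z0]).all(-1)&(P<np.r_[hi,z1]).all(-1)]
    r=cv2.minAreaRect((q[:,:2]*1000).astype(np.float32)); print(n,len(q),np.round(r[0]),np.round(r[1]),round(r[2],1),'zmax',q[:,2].max().round(3))
for n in PT:
    rect(n,[.47,.2],[.61,.4],.008,.08); rect(n,[.48,.05],[.625,.14],.008,.09)
# stand
for n in PT:
    P=PT[n]; q=P[(P[...,0]>.45)&(P[...,0]<.76)&(P[...,1]>-.38)&(P[...,1]<-.08)&(P[...,2]>.012)&(P[...,2]<.11)]
    best=None; rng=np.random.default_rng(0)
    for _ in range(800):
        t=q[rng.choice(len(q),3,False)]; m=np.cross(t[1]-t[0],t[2]-t[0]); l=np.linalg.norm(m)
        if l<1e-5: continue
        m/=l; m*=np.sign(m[2])
        if abs(np.degrees(np.arccos(m[2]))-25)>5: continue
        i=abs((q-t[0])@m)<.003
        if best is None or i.sum()>best.sum(): best=i
    c=q[best].mean(0); m=np.linalg.svd(q[best]-c,full_matrices=False)[2][2]; m*=np.sign(m[2])
    up=np.array([0,0,1])-m*m[2]; up/=np.linalg.norm(up); y=np.cross(m,up)
    L=(q-c)@np.stack([up,y,m],1)
    bed=L[abs(L[:,2])<.004]; hi=L[(L[:,2]>.007)&(L[:,2]<.02)]
    print(n,'tilt',np.degrees(np.arccos(m[2])),'upslope az',np.degrees(np.arctan2(up[1],up[0])),len(q),best.sum())
    print(' c',c.round(4),'bed ext',np.percentile(bed,[.5,99.5],0).round(3).tolist(),'hi',np.percentile(hi,[1,50,99],0).round(3).tolist())
    s=hi[hi[:,0]>hi[:,0].min()+.022]; print(' strips y hist',[(round(k*.005-.15,3),int(v)) for k,v in enumerate(np.histogram(s[:,1],60,(-.15,.15))[0]) if v])
    print(' hi x hist',[(round(k*.005-.15,3),int(v)) for k,v in enumerate(np.histogram(hi[:,0],60,(-.15,.15))[0]) if v])
E
```

```text
side 554 [543. 294.] [ 53. 158.] 22.8 zmax 0.059
side 585 [548. 100.] [42. 95.] 87.1 zmax 0.071
top 523 [538. 300.] [198. 136.] 89.9 zmax 0.068
top 257 [553.  95.] [ 89. 135.] 82.4 zmax 0.079
side tilt 24.666735870990973 upslope az -120.30521297329574 8846 6270
 c [ 0.6017 -0.2501  0.0629] bed ext [[-0.105, -0.137, -0.004], [0.079, 0.12, 0.003]] hi [[-0.115, -0.135, 0.007], [-0.104, 0.005, 0.011], [-0.058, 0.117, 0.013]]
 strips y hist [(-0.12, 1), (-0.115, 17), (-0.11, 24), (-0.045, 10), (-0.04, 21), (-0.035, 13), (0.02, 20), (0.025, 28), (0.08, 15), (0.085, 25), (0.09, 8)]
 hi x hist [(-0.12, 6), (-0.115, 93), (-0.11, 145), (-0.105, 174), (-0.1, 24), (-0.095, 22), (-0.09, 18), (-0.085, 22), (-0.08, 24), (-0.075, 22), (-0.07, 20), (-0.065, 31), (-0.06, 29)]
top tilt 24.306996208682495 upslope az -118.80693812165725 3341 1319
 c [ 0.5983 -0.2367  0.0567] bed ext [[-0.102, -0.13, -0.004], [0.089, 0.129, 0.004]] hi [[-0.108, -0.13, 0.007], [-0.055, -0.026, 0.01], [0.086, 0.123, 0.019]]
 strips y hist [(-0.135, 6), (-0.13, 12), (-0.125, 7), (-0.12, 14), (-0.115, 12), (-0.11, 9), (-0.105
[... 434 characters left out ...]
0), (0.07, 4), (0.075, 9), (0.08, 8), (0.085, 7), (0.09, 9), (0.095, 18), (0.1, 9), (0.105, 5), (0.11, 8), (0.115, 5), (0.12, 6), (0.125, 1), (0.13, 3)]
 hi x hist [(-0.14, 1), (-0.13, 3), (-0.11, 17), (-0.105, 53), (-0.1, 62), (-0.095, 31), (-0.09, 12), (-0.085, 14), (-0.08, 19), (-0.075, 8), (-0.07, 20), (-0.065, 14), (-0.06, 12), (-0.055, 13), (-0.05, 9), (-0.045, 4), (-0.04, 10), (-0.035, 12), (-0.03, 7), (-0.025, 8), (-0.02, 7), (-0.015, 9), (-0.01, 6), (-0.005, 7), (0.0, 10), (0.005, 3), (0.01, 8), (0.015, 11), (0.02, 10), (0.025, 9), (0.03, 15), (0.035, 7), (0.04, 9), (0.045, 6), (0.05, 16), (0.055, 15), (0.06, 5), (0.065, 13), (0.07, 6), (0.075, 9), (0.08, 11), (0.085, 8), (0.09, 2)]
```

View pics/crop0.png

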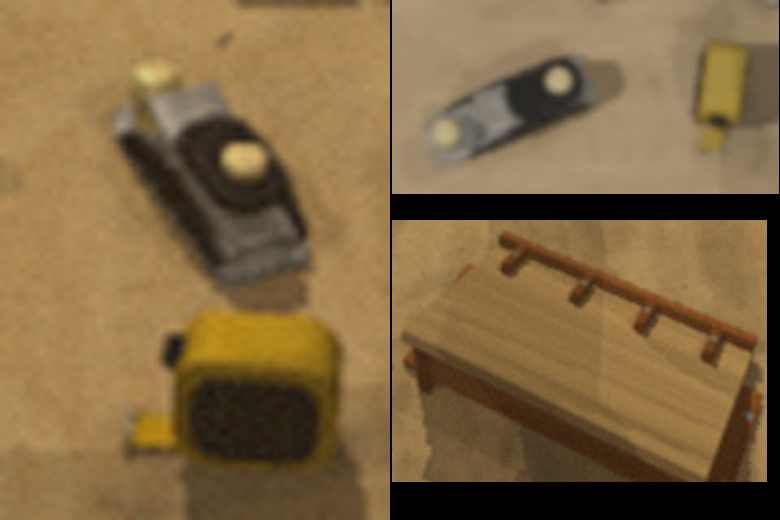

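The crop confirms the grey/black plane: its big pale knob on the bare sole is at the far left (small x, large y), and the button sits on the black cap at the near end. The nose therefore points along azimuth ≈113°, with the centre at ≈(0.543, 0.294). The tape hook points to −x (≈177°), with tape_center at ≈(0.559, 0.099). The stand's upslope azimuth is ≈−120°.

Joint 7 can't make the whole turn in one grasp, so I'll turn the plane on the bench and regrasp it. First move is to above the plane.

```bash
python3 -m crank '[0,0,1.607,0.323,0.878,-0.03,1, 0,0,1.607,0.323,0.878,-0.03,1, 0,0,1.607,0.323,0.878,-0.03,1, 0,0,1.607,0.323,0.878,-0.03,1, 0,0,1.607,0.323,0.878,-0.03,1, 0,0,1.607,0.323,0.878,-0.03,1, 0,0,1.607,0.323,0.878,-0.03,1, 0,0,1.607,0.323,0.878,-0.03,1, 0,0,1.607,0.323,0.878,-0.03,1, 0,0,1.607,0.323,0.878,-0.03,1, 0,0,1.607,0.323,0.878,-0.03,1, 0,0,1.607,0.323,0.878,-0.03,1]' 70; python3 -c "
from h import *
s=manip.sense();print(np.round(s['q'],2))"
```

```text
time: 2.2
tool_pos: [0.4802, 0.1204, 0.2075]
eef_rot: [3.141, 0.001, 1.967]
contact_force: [1.3, -0.1, 0.6]
grip_width: 0.998
grip_force: 0.0
[ 0.17  0.33 -0.66  1.87  0.23  1.02 -0.19]
```

```bash
python3 -m crank '[0,0,0,0.063,0.174,-0.06,1, 0,0,0,0.063,0.174,-0.06,1, 0,0,0,0.063,0.174,-0.1,1, 0,0,0,0.063,0.174,-0.1,1,0,0,0,0.063,0.174,-0.1,1]'; python3 - <<'E'
from h import *
im,d=manip.grab_frame("side"); cv2.imwrite("pics/s1.png",cv2.resize(im[120:280,220:420],None,fx=3.5,fy=3.5)); print(np.round(manip.sense()['tool_pos'],4),np.round(manip.sense()['q'],2))
E
```

```text
time: 2.82
tool_pos: [0.5414, 0.294, 0.1055]
eef_rot: [-3.139, -0.001, 1.97]
contact_force: [0.2, 0.4, -0.1]
grip_width: 0.999
grip_force: 0.0
[0.542  0.2928 0.1067] [-0.19  0.62 -0.59  1.69  0.41  0.95 -0.54]
```

View pics/s1.png

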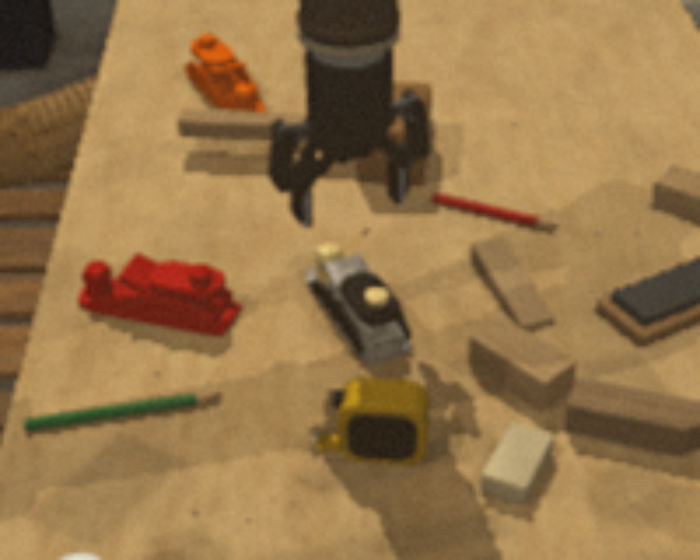

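The open gripper hangs above the grey plane at crop (355,310), turned along its width. Lowering and closing.

```bash
python3 -m crank '[0,0,0,0.001,0.001,-0.05,1, 0,0,0,0.001,0.001,-0.08,1, 0,0,0,0.001,0.001,-0.101,1, 0,0,0,0.001,0.001,-0.101,1, 0,0,0,0.001,0.001,-0.101,0, 0,0,0,0.001,0.001,-0.101,0, 0,0,0,0.001,0.001,-0.101,0, 0,0,0,0.001,0.001,-0.101,0, 0,0,0,0.001,0.001,-0.101,0, 0,0,0,0.001,0.001,-0.101,0]' 80
```

```text
time: 4.12
tool_pos: [0.5445, 0.2944, 0.0082]
eef_rot: [3.139, -0.0, 1.967]
contact_force: [0.1, -2.0, 8.0]
grip_width: 0.591
grip_force: 85.0
```

```bash
python3 -m crank '[0,0,0,0,0,0.04,0, 0,0,0.1,0,0,0.04,0, 0,0,0.3,0,0,0.04,0, 0,0,0.5,0,0,0.04,0, 0,0,0.68,0,0,0.04,0, 0,0,0.86,0,0,0.04,0, 0,0,1.04,0,0,0.04,0, 0,0,1.22,0,0,0.04,0, 0,0,1.4,0,0,0.04,0, 0,0,1.58,0,0,0.04,0, 0,0,1.76,0,0,0.04,0, 0,0,1.94,0,0,0.04,0]'; python3 -c "
from h import *
s=manip.sense();print(np.round(s['q'],2))"
```

```text
time: 5.62
tool_pos: [0.5433, 0.2927, 0.0458]
eef_rot: [-3.141, -0.002, -2.37]
contact_force: [-0.1, -0.6, -8.0]
grip_width: 0.587
grip_force: 88.7
[ 0.03  0.86 -1.    1.72  0.83  1.05  1.08]
```

```bash
python3 -m crank '[0,0,0.15,0,0,0,0, 0,0,0.28,0,0,0,0, 0,0,0.28,0,0,0,0, 0,0,0.28,0,0,-0.025,0, 0,0,0.28,0,0,-0.037,0, 0,0,0.28,0,0,-0.038,0, 0,0,0.28,0,0,-0.038,1, 0,0,0.28,0,0,-0.038,1, 0,0,0.28,0,0,-0.038,1, 0,0,0.28,0,0,-0.038,1, 0,0,0.28,0,0,0.02,1, 0,0,0.28,0,0,0.055,1]'; python3 -c "
from h import *
s=manip.sense();print(np.round(s['q'],2))"
```

```text
time: 7.12
tool_pos: [0.5436, 0.2946, 0.1035]
eef_rot: [3.142, 0.002, -2.095]
contact_force: [0.7, 0.6, 0.2]
grip_width: 0.999
grip_force: 0.0
[ 0.08  0.83 -1.11  1.67  0.8   1.16  1.37]
```

```bash
python3 -m crank '[0,0,-0.18,0,0,0.02,1, 0,0,-0.36,0,0,0.02,1, 0,0,-0.54,0,0,0.02,1, 0,0,-0.72,0,0,0.02,1, 0,0,-0.9,0,0,0.02,1, 0,0,-1.08,0,0,0.02,1, 0,0,-1.26,0,0,0.02,1, 0,0,-1.44,0,0,0.02,1, 0,0,-1.62,0,0,0.02,1, 0,0,-1.8,0,0,0.02,1]' && python3 -m crank '[0,0,-0.18,0,0,0,1, 0,0,-0.36,0,0,0,1, 0,0,-0.54,0,0,0,1, 0,0,-0.72,0,0,0,1, 0,0,-0.9,0,0,0,1, 0,0,-1.08,0,0,0,1, 0,0,-1.26,0,0,0,1, 0,0,-1.34,0,0,0,1, 0,0,-1.34,0,0,0,1]'; python3 -c "
from h import *
s=manip.sense();print(np.round(s['q'],2))
im,d=manip.grab_frame('side');P=cloud('side',d)
q=P[(P>[.46,.19,.006]).all(-1)&(P<[.63,.4,.045]).all(-1)]
r=cv2.minAreaRect((q[:,:2]*1000).astype(np.float32)); print(r,len(q))
cv2.imwrite('pics/s2.png',cv2.resize(im[120:280,220:420],None,fx=3.5,fy=3.5))"
```

```text
time: 8.38
tool_pos: [0.5433, 0.2939, 0.1214]
eef_rot: [3.141, -0.0, 2.382]
contact_force: [-0.8, -0.5, 0.4]
grip_width: 1.002
grip_force: 0.0
time: 9.5
tool_pos: [0.5432, 0.294, 0.1214]
eef_rot: [3.141, -0.0, 1.049]
contact_force: [0.3, 0.6, -1.1]
grip_width: 1.0
grip_force: 0.0
[-0.32  0.56 -0.38  1.69  0.25  0.94 -1.32]
((553.1676635742188, 284.89483642578125), (178.21792602539062, 151.95335388183594), 78.28215789794922) 453
```

View pics/s2.png

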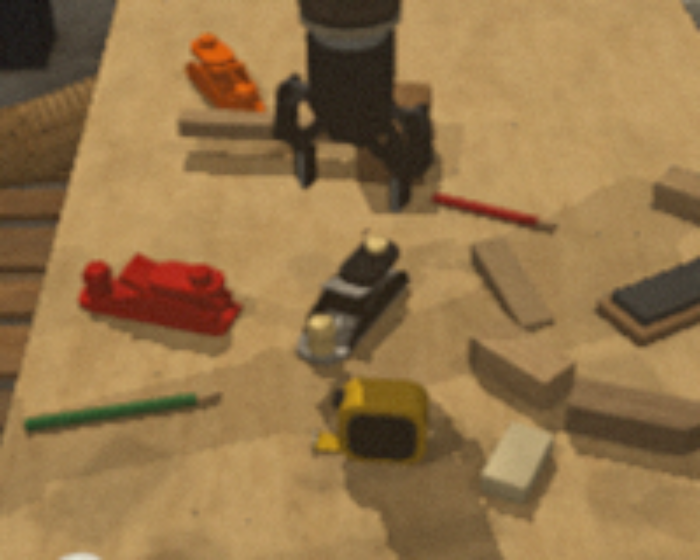

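Plane turned as intended: the nose knob is now at crop (320,335), towards the stand, with the cap at (378,245). I'll measure its offset from the tool along its length, using that same frame region.

```bash
python3 - <<'E'
from h import *
for n in("side","top"):
    im,d=manip.grab_frame(n);P=cloud(n,d)
    for r in manip.trace(n,"plane_center"):
        m=cv2.erode(r["region"].astype(np.uint8),np.ones((2,2)))>0
        q=P[m&(d>0)]; c=np.median(q,0)
        if abs(c[0]-.545)>.05 or abs(c[1]-.29)>.06: continue
        q=q[(q[:,2]>.004)&(q[:,2]<.065)]
        a=np.radians(60); u=np.array([np.cos(a),np.sin(a)]); v=np.array([-u[1],u[0]])
        L=(q[:,:2]-[.5433,.294]); print(n,r["score"],len(q),'along',np.percentile(L@u,[0,1,3,97,99,100]).round(4),'across',np.percentile(L@v,[1,3,97,99]).round(4))
        rr=cv2.minAreaRect((q[:,:2]*1000).astype(np.float32)); print(rr)
E
```

```text
side 0.82 561 along [-0.0866 -0.0835 -0.0803  0.0494  0.0586  0.0808] across [-0.026  -0.0255  0.0232  0.0244]
((542.2789916992188, 291.3167419433594), (167.4114990234375, 51.98991012573242), 59.38555908203125)
top 0.63 161 along [-0.0796 -0.0782 -0.0752  0.0652  0.0669  0.0718] across [-0.0002  0.0014  0.0259  0.0264]
((531.8612670898438, 296.0560607910156), (151.4883575439453, 31.99588966369629), 59.598167419433594)
```

```bash
python3 -m crank '[0,0,0,-0.001,-0.002,-0.05,1, 0,0,0,-0.001,-0.002,-0.095,1, 0,0,0,-0.001,-0.002,-0.115,1, 0,0,0,-0.001,-0.002,-0.115,1, 0,0,0,-0.001,-0.002,-0.115,0, 0,0,0,-0.001,-0.002,-0.115,0, 0,0,0,-0.001,-0.002,-0.115,0, 0,0,0,-0.001,-0.002,-0.115,0, 0,0,0,-0.001,-0.002,-0.115,0, 0,0,0,-0.001,-0.002,-0.115,0, 0,0,0,-0.001,-0.002,0.04,0, 0,0,0,-0.001,-0.002,0.11,0]' 90; python3 - <<'E'
from h import *
s=manip.sense(); p=s['tool_pos']; print(np.round(s['q'],2))
# pocket frame
t=np.radians(25); az=np.radians(-120.0)
up=np.array([np.cos(az)*np.cos(t),np.sin(az)*np.cos(t),np.sin(t)]); nn=np.array([-np.cos(az)*np.sin(t),-np.sin(az)*np.sin(t),np.cos(t)]); y=np.cross(nn,up)
c=np.array([.6017,-.2501,.0629]); 
foot={'plane':c-.1035*up-.0735*y,'tape':c-.1035*up+.0565*y}
np.savez('stand.npz',up=up,n=nn,y=y,plane=foot['plane'],tape=foot['tape'])
print({k:v.round(4) for k,v in foot.items()},up.round(3),y.round(3),nn.round(3))
for n in("side","top"):print(n,proj(n,np.array([foot['plane'],foot['tape'],foot['plane']+.18*up])).round(0).tolist())
Rt=np.stack([-up,-y*-1*-1,-nn],1)
# candidates tool: z=-n, y=+-y
cur=R.from_euler('xyz',s['eef_rot']).as_matrix()
for sg in(1,-1):
    Y=sg*y; X=np.cross(Y,-nn); T=np.stack([X,Y,-nn],1); print(sg,R.from_matrix(T@cur.T).as_rotvec().round(3))
for off in (.0,.1): 
    tgt=foot['plane']+.086*up+(.006+off)*nn; print('delta off',off,(tgt-p).round(4),tgt.round(4))
E
```

```text
time: 11.25
tool_pos: [0.5414, 0.2909, 0.1321]
eef_rot: [-3.14, 0.002, 1.048]
contact_force: [3.1, 0.5, -7.3]
grip_width: 0.583
grip_force: 100.2
[-0.31  0.55 -0.39  1.69  0.25  0.96 -1.32]
{'plane': array([ 0.5849, -0.1321,  0.0192]), 'tape': array([ 0.6975, -0.1971,  0.0192])} [-0.453 -0.785  0.423] [ 0.866 -0.5   -0.   ] [0.211 0.366 0.906]
side [[344.0, 309.0], [396.0, 331.0], [311.0, 346.0]]
top [[420.0, 173.0], [435.0, 145.0], [462.0, 190.0]]
1 [-0.377  0.216 -0.   ]
-1 [0.343 0.591 3.065]
delta off 0.0 [ 0.0058 -0.4884 -0.0712] [ 0.5472 -0.1974  0.0609]
delta off 0.1 [ 0.027  -0.4518  0.0194] [ 0.5684 -0.1608  0.1516]
```

```bash
python3 -m crank '[0,0,0,0.003,-0.05,0.02,0, -0.1,0.057,0,0.006,-0.11,0.02,0, -0.2,0.115,0,0.01,-0.17,0.02,0, -0.3,0.172,0,0.014,-0.23,0.02,0, -0.377,0.216,0,0.018,-0.29,0.02,0, -0.377,0.216,0,0.021,-0.35,0.02,0, -0.377,0.216,0,0.024,-0.41,0.02,0, -0.377,0.216,0,0.026,-0.453,0.02,0, -0.377,0.216,0,0.026,-0.453,0.02,0, -0.377,0.216,0,0.026,-0.453,0.02,0]'; cat > chk.py <<'E'
from h import *
import sys
S=np.load('stand.npz'); k=sys.argv[1]; s=manip.sense(); p=s['tool_pos']
B=np.stack([S['up'],S['y'],S['n']],1); M=R.from_euler('xyz',s['eef_rot']).as_matrix()
T=np.stack([np.cross(S['y'],-S['n']),S['y'],-S['n']],1)
print('t',s['time'],'tcp in pocket',((p-S[k])@B).round(4),'rot err world',R.from_matrix(T@M.T).as_rotvec().round(3),'q',np.round(s['q'],2))
for a in map(eval,sys.argv[2:]): print('to',a,(S[k]+B@np.array(a)-p).round(4))
E
python3 chk.py plane '(.088,0,.02)' '(.088,0,.008)'
python3 - <<'E'
from h import *
im,d=manip.grab_frame("side"); cv2.imwrite("pics/s3.png",cv2.resize(im[220:400,260:460],None,fx=3.3,fy=3.3))
E
```

```text
time: 12.5
tool_pos: [0.5682, -0.1605, 0.1511]
eef_rot: [3.141, 0.433, 1.048]
contact_force: [0.2, 0.9, -9.0]
grip_width: 0.589
grip_force: 100.3
t 12.5 tcp in pocket [ 0.0856 -0.0003  0.1056] rot err world [-0.003  0.002 -0.001] q [ 0.08  0.58 -0.19  1.63  0.48  1.24 -0.84]
to (0.088, 0, 0.02) [-0.0189 -0.0334 -0.0766]
to (0.088, 0, 0.008) [-0.0214 -0.0378 -0.0875]
```

View pics/s3.png

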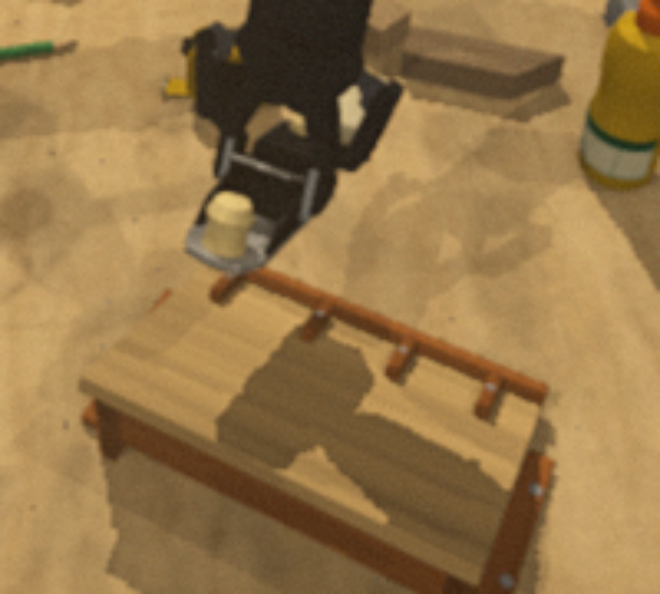

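The held plane hovers over the wide pocket, its nose knob at crop (230,220) pointing up the slope. Descending.

```bash
python3 -m crank '[0,0,0,-0.01,-0.018,-0.04,0, 0,0,0,-0.019,-0.0335,-0.0765,0, 0,0,0,-0.019,-0.0335,-0.0765,0, 0,0,0,-0.019,-0.0335,-0.0765,0]'; python3 chk.py plane '(.088,0,.007)' '(.088,0,.005)'
python3 - <<'E'
from h import *
S=np.load('stand.npz');B=np.stack([S['up'],S['y'],S['n']],1)
im,d=manip.grab_frame("side"); cv2.imwrite("pics/s4.png",cv2.resize(im[250:400,270:440],None,fx=4,fy=4))
P=cloud("side",d)
for r in manip.trace("side","plane_center")[:3]:
    L=(P[r["region"]&(d>0)]-S['plane'])@B
    L=L[(abs(L[:,1])<.06)&(L[:,2]>.004)&(L[:,2]<.1)]
    if len(L)<50: continue
    N=L[L[:,0]>.13]; print(len(L),'x',np.percentile(L[:,0],[1,50,98,100]).round(4),'nose y',np.percentile(N[:,1],[1,99]).round(4) if len(N) else 0,'z',np.percentile(N[:,2],[2,50,98]).round(4))
E
```

```text
time: 13.05
tool_pos: [0.5505, -0.1931, 0.0752]
eef_rot: [3.14, 0.433, 1.049]
contact_force: [0.7, 0.3, -8.3]
grip_width: 0.587
grip_force: 100.1
t 13.05 tcp in pocket [0.0872 0.0006 0.0212] rot err world [-0.002  0.003 -0.003] q [ 0.12  0.65 -0.17  1.73  0.54  1.07 -0.88]
to (0.088, 0, 0.007) [-0.0039 -0.0055 -0.0125]
to (0.088, 0, 0.005) [-0.0043 -0.0063 -0.0143]
1148 x [0.0442 0.1127 0.1695 0.1722] nose y [-0.0251  0.0259] z [0.0161 0.0254 0.0519]
```

View pics/s4.png

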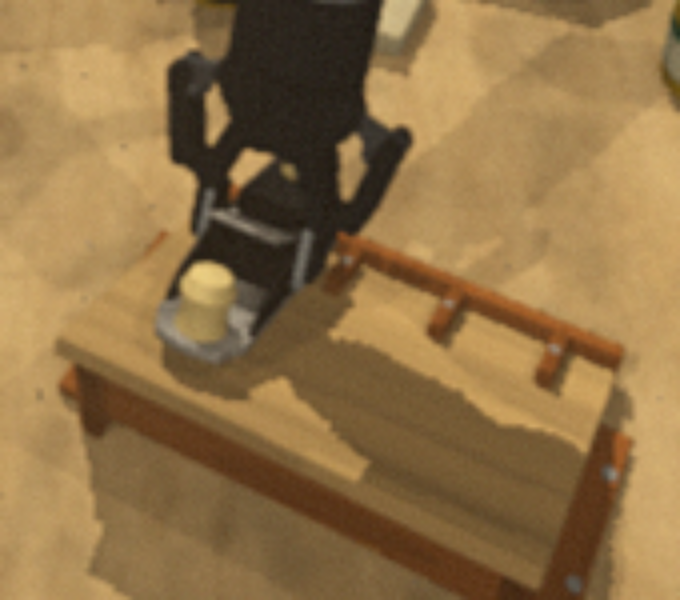

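Plane is centred between the strips (nose y ±25 mm, tip at about 170 mm). Final lowering.

```bash
python3 -m crank '[0,0,0,-0.002,-0.003,-0.007,0, 0,0,0,-0.003,-0.005,-0.011,0, 0,0,0,-0.004,-0.006,-0.014,0, 0,0,0,-0.004,-0.006,-0.014,0, 0,0,0,-0.004,-0.006,-0.014,0]'; python3 chk.py plane
```

```text
time: 13.78
tool_pos: [0.5462, -0.2001, 0.0631]
eef_rot: [3.138, 0.434, 1.047]
contact_force: [-2.7, 6.9, 16.8]
grip_width: 0.585
grip_force: 103.0
t 13.775 tcp in pocket [0.0895 0.0005 0.0068] rot err world [-0.     0.004 -0.001] q [ 0.13  0.66 -0.16  1.75  0.55  1.04 -0.89]
```

Pressed on the bed with about 25 N. Releasing and backing out along the normal.

```bash
python3 -m crank '[0,0,0,0,0,0,0, 0,0,0,0,0,0,1, 0,0,0,0,0,0,1, 0,0,0,0,0,0,1, 0,0,0,0,0,0,1, 0,0,0,0.012,0.021,0.052,1, 0,0,0,0.025,0.044,0.109,1, 0,0,0,0.025,0.044,0.109,1]'; python3 - <<'E'
from h import *
S=np.load('stand.npz');B=np.stack([S['up'],S['y'],S['n']],1)
im,d=manip.grab_frame("side"); cv2.imwrite("pics/s5.png",cv2.resize(im[200:400,270:470],None,fx=3,fy=3))
P=cloud("side",d)
for r in manip.trace("side","plane_center")[:3]:
    L=(P[r["region"]&(d>0)]-S['plane'])@B
    L=L[(abs(L[:,1])<.06)&(L[:,2]>.004)&(L[:,2]<.1)]
    if len(L)<50: continue
    N=L[L[:,0]>.13]; print(len(L),'x',np.percentile(L[:,0],[1,50,98,100]).round(4),'nose y',np.percentile(N[:,1],[1,99]).round(4),'rect',cv2.minAreaRect((L[:,:2]*1000).astype(np.float32)),L[:,2].max())
s=manip.sense();p=s['tool_pos'];M=R.from_euler('xyz',s['eef_rot']).as_matrix()
print(np.round(s['q'],2))
for r in manip.trace("side","tape_center")[:2]:
    m=cv2.erode(r["region"].astype(np.uint8),np.ones((2,2)))>0
    q=P[m&(d>0)]; q=q[(q[:,2]>.004)&(q[:,2]<.08)]
    a=cv2.minAreaRect((q[:,:2]*1000).astype(np.float32)); print('tape',r["score"],len(q),a)
    c=q[q[:,2]>.03]; print('case',cv2.minAreaRect((c[:,:2]*1000).astype(np.float32)),np.percentile(q,[1,99],0).round(4))
for az in (87.,):
    t=np.radians(az);Y=np.array([np.cos(t),np.sin(t),0]);Z=np.array([0,0,-1.]);T=np.stack([np.cross(Y,Z),Y,Z],1);print(R.from_matrix(T@M.T).as_rotvec().round(3))
E
```

```text
time: 14.78
tool_pos: [0.5742, -0.1541, 0.1739]
eef_rot: [3.133, 0.429, 1.047]
contact_force: [0.3, -0.7, -0.8]
grip_width: 1.002
grip_force: 0.0
1323 x [0.0333 0.1009 0.1685 0.1738] nose y [-0.0255  0.0257] rect ((60.51649475097656, 0.47418212890625), (52.646141052246094, 226.50474548339844), 89.64999389648438) 0.057701227110490416
[ 0.08  0.57 -0.19  1.61  0.47  1.28 -0.83]
[0.454 0.25  2.004]
```

View pics/s5.png

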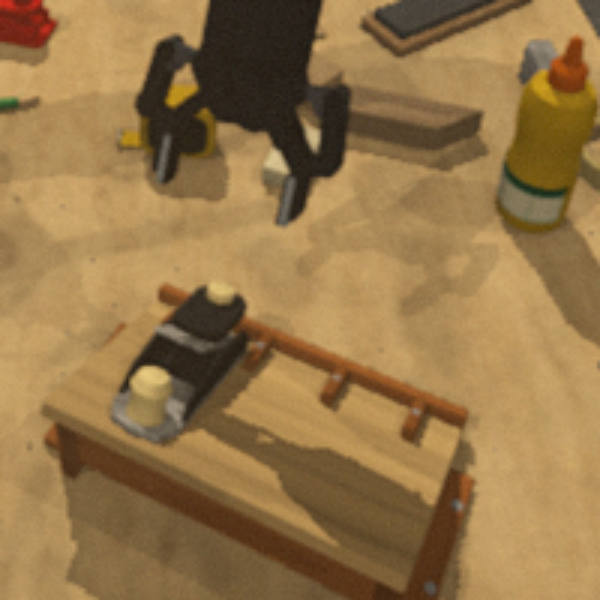

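The plane lies in the wide pocket, nose knob at crop (150,395) up the slope, y centred and flat. Next, the tape: move above it with the tool untilted and turned.

```bash
python3 -m crank '[0.036,0.02,0.16,-0.005,0.04,0,1, 0.073,0.04,0.32,-0.005,0.08,0,1, 0.11,0.06,0.48,-0.005,0.12,0,1, 0.145,0.08,0.64,-0.005,0.16,-0.01,1, 0.18,0.1,0.8,-0.005,0.2,-0.01,1, 0.22,0.12,0.96,-0.005,0.23,-0.01,1, 0.255,0.14,1.13,-0.005,0.253,-0.01,1, 0.295,0.163,1.3,-0.005,0.253,-0.01,1, 0.333,0.183,1.47,-0.005,0.253,-0.01,1, 0.372,0.205,1.64,-0.005,0.253,-0.01,1, 0.41,0.226,1.81,-0.005,0.253,-0.01,1, 0.454,0.25,2.004,-0.005,0.253,-0.01,1]'; python3 - <<'E'
from h import *
im,d=manip.grab_frame("side"); P=cloud("side",d); cv2.imwrite("pics/s6.png",cv2.resize(im[150:290,250:430],None,fx=4,fy=4))
s=manip.sense();print(s['tool_pos'].round(4),np.round(s['eef_rot'],3),np.round(s['q'],2))
for r in manip.trace("side","tape_center")[:2]:
    m=cv2.erode(r["region"].astype(np.uint8),np.ones((2,2)))>0
    q=P[m&(d>0)]; q=q[(q[:,2]>.004)&(q[:,2]<.08)]
    print('tape',r["score"],len(q),cv2.minAreaRect((q[:,:2]*1000).astype(np.float32)))
    c=q[q[:,2]>.03]; print('case',cv2.minAreaRect((c[:,:2]*1000).astype(np.float32)),np.percentile(q,[1,99],0).round(4))
E
```

```text
time: 16.42
tool_pos: [0.5643, 0.095, 0.1582]
eef_rot: [-3.138, -0.001, 3.082]
contact_force: [0.4, 0.1, -0.2]
grip_width: 1.0
grip_force: 0.0
[0.565  0.093  0.1577] [-3.139e+00 -2.000e-03  3.089e+00] [ 0.32  0.57 -0.85  1.74  0.48  1.06  0.82]
tape 0.75 548 ((550.9536743164062, 98.90491485595703), (36.852272033691406, 89.85365295410156), 82.11434936523438)
case ((559.0972900390625, 97.73345947265625), (36.32052993774414, 72.93846893310547), 83.97782897949219) [[0.513  0.0783 0.0053]
 [0.5943 0.1148 0.0698]]
```

View pics/s6.png

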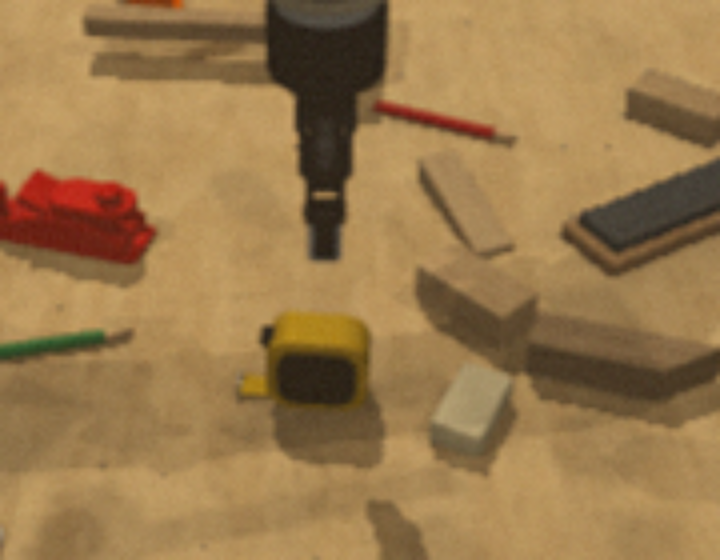

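Gripper is above the tape (crop (318,360)); tape_center ≈(0.559, 0.098), hook to −x. I'll grip 9 mm behind centre so the fingers clear the strips.

```bash
python3 -m crank '[0,0,-0.035,0.003,0.005,-0.04,1, 0,0,-0.035,0.003,0.005,-0.09,1, 0,0,-0.035,0.003,0.005,-0.125,1, 0,0,-0.035,0.003,0.005,-0.142,1, 0,0,-0.035,0.003,0.005,-0.142,1]'
```

```text
time: 17.15
tool_pos: [0.5676, 0.1012, 0.0169]
eef_rot: [-3.137, 0.0, 3.04]
contact_force: [-0.4, 0.2, 1.2]
grip_width: 0.998
grip_force: 0.0
```

```bash
python3 -m crank '[0,0,0,0.001,-0.003,-0.001,1, 0,0,0,0.001,-0.003,-0.001,0, 0,0,0,0.001,-0.003,-0.001,0, 0,0,0,0.001,-0.003,-0.001,0, 0,0,0,0.001,-0.003,-0.001,0, 0,0,0,0.001,-0.003,-0.001,0, 0,0,0,0.001,-0.003,-0.001,0]' 50; python3 -c "
from h import *
s=manip.sense();print(np.round(s['eef_rot'],3),s['tool_pos'].round(4))"; python3 -m crank '[0,0,0,0,0,0.05,0, 0,0,0,0,0,0.11,0, 0,0,0,0,0,0.15,0, 0,0,0,0,0,0.15,0]'; python3 chk.py tape '(.073,0,.12)'
```

```text
time: 18.02
tool_pos: [0.57, 0.0986, 0.0175]
eef_rot: [-3.138, 0.004, 3.042]
contact_force: [-1.2, 0.5, 5.5]
grip_width: 0.417
grip_force: 49.4
[-3.138  0.004  3.042] [0.57   0.0986 0.0175]
time: 18.52
tool_pos: [0.5709, 0.099, 0.1699]
eef_rot: [-3.139, 0.007, 3.042]
contact_force: [1.1, -0.0, -2.8]
grip_width: 0.417
grip_force: 51.0
t 18.525 tcp in pocket [-0.1113 -0.2577  0.2182] rot err world [-0.451 -0.234 -1.959] q [ 0.31  0.56 -0.84  1.72  0.47  1.07  0.78]
to (0.073, 0, 0.12) [ 0.1189 -0.3095 -0.0111]
```

```bash
python3 -m crank '[-0.04,-0.021,-0.178,0.01,-0.03,0,0, -0.08,-0.042,-0.356,0.02,-0.06,0,0, -0.123,-0.064,-0.534,0.03,-0.09,0,0, -0.164,-0.085,-0.712,0.04,-0.12,0,0, -0.205,-0.106,-0.89,0.055,-0.15,0,0, -0.246,-0.127,-1.068,0.065,-0.18,0,0, -0.287,-0.149,-1.246,0.08,-0.21,0,0, -0.328,-0.17,-1.424,0.09,-0.24,0,0, -0.369,-0.191,-1.602,0.1,-0.27,0,0, -0.41,-0.213,-1.78,0.11,-0.29,0,0, -0.451,-0.234,-1.959,0.117,-0.312,-0.01,0, -0.451,-0.234,-1.959,0.117,-0.312,-0.01,0]'; python3 -m crank '[0,0,0,0,0,0,0]'; python3 chk.py tape '(.076,0,.05)'
```

```text
time: 20.02
tool_pos: [0.6852, -0.2159, 0.1532]
eef_rot: [-3.136, 0.436, 1.045]
contact_force: [-0.3, 0.5, -2.7]
grip_width: 0.415
grip_force: 50.7
time: 20.15
tool_pos: [0.6858, -0.213, 0.1553]
eef_rot: [-3.137, 0.432, 1.051]
contact_force: [0.1, 0.4, -2.3]
grip_width: 0.418
grip_force: 50.8
t 20.15 tcp in pocket [ 0.0753 -0.0022  0.1151] rot err world [-0.006 -0.001 -0.002] q [ 0.11  0.76 -0.15  1.27  0.48  1.38 -0.68]
to (0.076, 0, 0.05) [-0.0122 -0.0255 -0.0587]
```

```bash
python3 -m crank '[0,0,0,-0.006,-0.0125,-0.03,0, 0,0,0,-0.012,-0.0255,-0.0587,0, 0,0,0,-0.012,-0.0255,-0.0587,0, 0,0,0,-0.012,-0.0255,-0.0587,0]'; python3 chk.py tape '(.076,0,.03)' '(.076,0,.018)'; python3 - <<'E'
from h import *
S=np.load('stand.npz');B=np.stack([S['up'],S['y'],S['n']],1)
for n in("side","top"):
    im,d=manip.grab_frame(n)
    if n=="side": cv2.imwrite("pics/s7.png",cv2.resize(im[220:390,300:480],None,fx=4,fy=4)[:600])
    P=cloud(n,d)
    for r in manip.trace(n,"tape_center")[:2]:
        m=cv2.erode(r["region"].astype(np.uint8),np.ones((2,2)))>0
        L=(P[m&(d>0)]-S['tape'])@B; L=L[(abs(L[:,1])<.05)&(L[:,2]>0)&(L[:,2]<.13)]
        if len(L)>20: print(n,r["score"],len(L),np.percentile(L,[1,3,50,97,99],0).round(4).tolist())
        N=L[(L[:,0]>.08)]; 
        if len(N)>20: print(' rect rear',cv2.minAreaRect((L[:,:2]*1000).astype(np.float32)),np.percentile(N[:,1],[1,99]).round(4))
E
```

```text
time: 20.65
tool_pos: [0.6753, -0.238, 0.0994]
eef_rot: [-3.141, 0.43, 1.048]
contact_force: [-0.2, 0.4, -2.0]
grip_width: 0.415
grip_force: 50.7
t 20.65 tcp in pocket [0.0761 0.0012 0.053 ] rot err world [-0.006  0.003 -0.001] q [ 0.15  0.8  -0.14  1.34  0.5   1.26 -0.7 ]
to (0.076, 0, 0.03) [-0.0059 -0.0078 -0.0209]
to (0.076, 0, 0.018) [-0.0084 -0.0122 -0.0318]
side 0.73 704 [[0.0487, -0.0158, 0.0457], [0.0551, -0.0146, 0.0486], [0.1021, 0.0031, 0.0859], [0.1059, 0.0203, 0.1039], [0.1065, 0.0211, 0.1042]]
 rect rear ((69.63140869140625, 4.848834991455078), (37.12513732910156, 77.6092529296875), 84.47236633300781) [-0.016   0.0211]
side 0.7 1225 [[-0.0032, -0.0488, 0.0], [-0.0008, -0.0469, 0.0], [0.096, 0.0025, 0.0006], [0.1777, 0.047, 0.0121], [0.1808, 0.0491, 0.0129]]
 rect rear ((87.9512710571289, 0.0284576416015625), (192.43502807617188, 99.7322769165039), 0.07978761196136475) [-0.0486  0.0491]
```

View pics/s7.png

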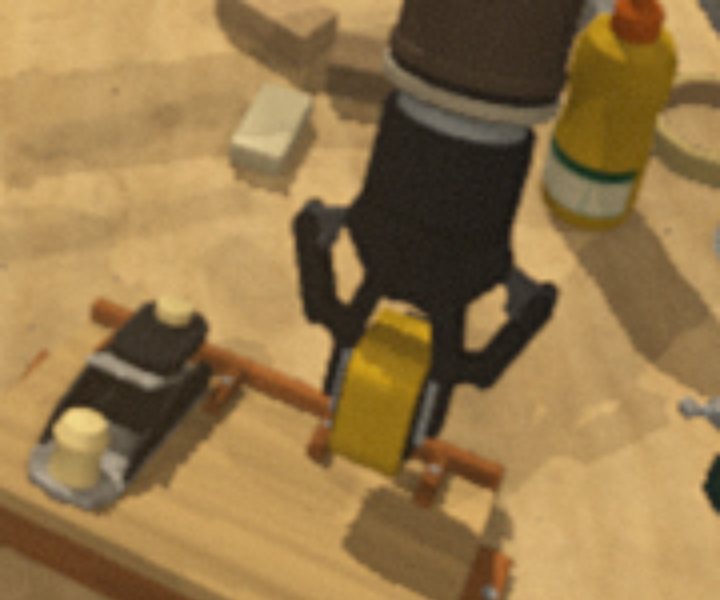

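The tape hangs upright over the narrow pocket (crop (385,390)), hook end towards the lip; wax block and plane undisturbed. Lowering.

```bash
python3 -m crank '[0,0,0,-0.003,-0.003,-0.013,0, 0,0,0,-0.005,-0.006,-0.023,0, 0,0,0,-0.007,-0.009,-0.03,0, 0,0,0,-0.008,-0.01,-0.033,0, 0,0,0,-0.008,-0.01,-0.035,0, 0,0,0,-0.008,-0.01,-0.035,0, 0,0,0,-0.008,-0.01,-0.035,0]'; python3 chk.py tape '(.073,-.001,.016)'
```

```text
time: 21.72
tool_pos: [0.6669, -0.2493, 0.0644]
eef_rot: [-3.141, 0.431, 1.046]
contact_force: [-1.7, 2.0, 4.8]
grip_width: 0.417
grip_force: 51.6
t 21.725 tcp in pocket [ 0.0739 -0.0004  0.0154] rot err world [-0.005  0.002  0.001] q [ 0.16  0.83 -0.13  1.38  0.52  1.2  -0.72]
to (0.073, -0.001, 0.016) [0.     0.0013 0.0001]
```

```bash
python3 -m crank '[0,0,0,0,-0.001,-0.0015,0, 0,0,0,0,-0.001,-0.0015,0, 0,0,0,0,-0.001,-0.0015,0]'; python3 chk.py tape; python3 - <<'E'
from h import *
S=np.load('stand.npz');B=np.stack([S['up'],S['y'],S['n']],1)
im,d=manip.grab_frame("side"); cv2.imwrite("pics/s8.png",cv2.resize(im[260:400,290:470],None,fx=4,fy=4))
P=cloud("side",d)
for k,h in(("tape",.066),("plane",.056)):
  for r in manip.trace("side",k+"_center")[:3]:
    m=cv2.erode(r["region"].astype(np.uint8),np.ones((2,2)))>0
    L=(P[m&(d>0)]-S[k])@B; L=L[(abs(L[:,1])<.05)&(L[:,2]>.003)&(L[:,2]<.1)]
    if len(L)>50: print(k,r["score"],len(L),np.percentile(L,[1,50,99],0).round(4).tolist()); break
  T=L[L[:,2]>h-.006]; 
  if len(T)>20:
    A=np.c_[T[:,:2],np.ones(len(T))]; print(' top slope',np.linalg.lstsq(A,T[:,2],rcond=None)[0].round(3),len(T))
E
```

```text
time: 22.1
tool_pos: [0.6673, -0.2493, 0.0642]
eef_rot: [3.141, 0.43, 1.047]
contact_force: [-3.9, 6.3, 15.1]
grip_width: 0.414
grip_force: 52.9
t 22.1 tcp in pocket [ 0.0737 -0.0001  0.0153] rot err world [-0.005  0.003  0.001] q [ 0.16  0.83 -0.13  1.38  0.52  1.2  -0.72]
tape 0.92 704 [[0.0452, -0.0199, 0.0085], [0.0994, 0.0007, 0.0491], [0.1044, 0.0197, 0.0667]]
 top slope [-0.059  0.008  0.069] 227
plane 0.9 1329 [[0.0044, -0.0232, 0.0036], [0.1, 0.0064, 0.0212], [0.171, 0.0264, 0.056]]
 top slope [-0.201 -0.013  0.064] 48
```

View pics/s8.png

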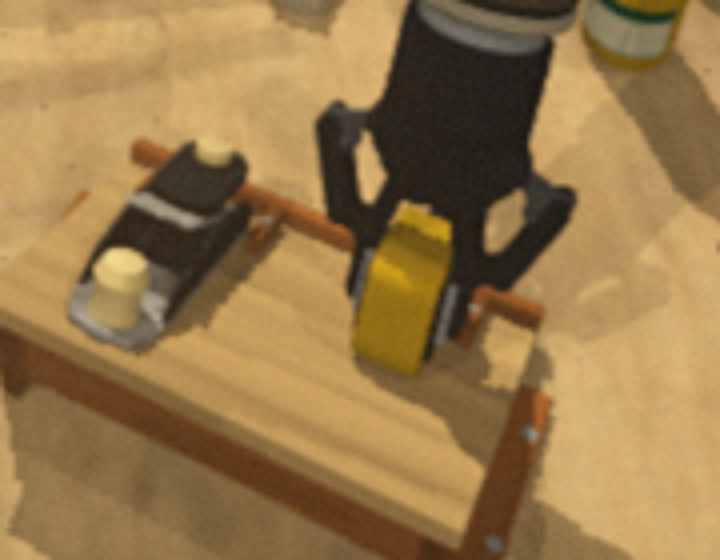

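The tape stands flat in the narrow pocket (top at 66 mm, y ±20 mm, centre ≈67 mm) and still held. Releasing and retreating.

```bash
python3 -m crank '[0,0,0,0,0,0,1, 0,0,0,0,0,0,1, 0,0,0,0,0,0,1, 0,0,0,0,0,0,1, 0,0,0,0.006,0.011,0.027,1, 0,0,0,0.017,0.029,0.072,1, 0,0,0,0.03,0.052,0.127,1, 0,0,0,0.03,0.08,0.18,1, 0,0,0,0.03,0.08,0.18,1, 0,0,0,0.03,0.08,0.18,1]'; python3 - <<'E'
from h import *
S=np.load('stand.npz');B=np.stack([S['up'],S['y'],S['n']],1)
im,d=manip.grab_frame("side"); cv2.imwrite("pics/s9.png",cv2.resize(im[200:400,270:470],None,fx=3,fy=3))
P=cloud("side",d)
for k in("tape","plane"):
  for r in manip.trace("side",k+"_center")[:3]:
    m=cv2.erode(r["region"].astype(np.uint8),np.ones((2,2)))>0
    L=(P[m&(d>0)]-S[k])@B; L=L[(abs(L[:,1])<.05)&(L[:,2]>.003)&(L[:,2]<.1)]
    if len(L)>50: print(k,r["score"],len(L),np.percentile(L,[1,50,99],0).round(4).tolist()); break
E
```

```text
time: 23.5
tool_pos: [0.6962, -0.1705, 0.2411]
eef_rot: [-3.14, 0.432, 1.047]
contact_force: [0.0, 0.1, -0.2]
grip_width: 1.0
grip_force: 0.0
tape 0.73 772 [[0.0318, -0.0169, 0.0058], [0.0929, 0.003, 0.049], [0.0991, 0.02, 0.0668]]
plane 0.67 1271 [[0.0339, -0.0231, 0.0041], [0.1006, 0.0066, 0.0207], [0.1715, 0.0264, 0.0558]]
```

View pics/s9.png

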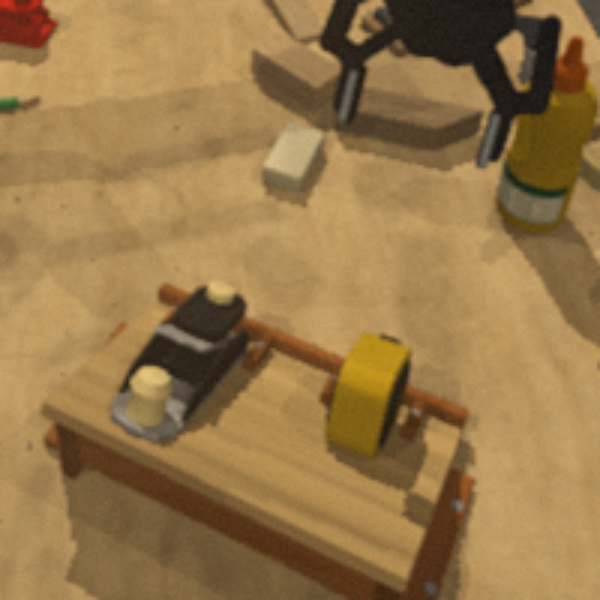

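Both tools sit in their pockets. One quick check of the tape's yaw after its 5 mm slide to the lip.

```bash
python3 - <<'E'
from h import *
S=np.load('stand.npz');B=np.stack([S['up'],S['y'],S['n']],1)
im,d=manip.grab_frame("side"); P=cloud("side",d)
r=manip.trace("side","tape_center")[0]; m=cv2.erode(r["region"].astype(np.uint8),np.ones((3,3)))>0
L=(P[m&(d>0)]-S["tape"])@B
F=L[(L[:,2]>.015)&(L[:,2]<.048)&(L[:,0]>.085)&(abs(L[:,1])<.03)]; print('rear face',len(F),np.degrees(np.arctan(np.polyfit(F[:,1],F[:,0],1)[0])))
T=L[(L[:,2]>.058)&(L[:,2]<.08)]; print('top',len(T),np.percentile(T,[1,99],0).round(3).tolist(),cv2.minAreaRect((T[:,:2]*1000).astype(np.float32)),'tilt',np.linalg.lstsq(np.c_[T[:,:2],np.ones(len(T))],T[:,2],rcond=None)[0].round(3))
print(manip.sense()['time'])
E
```

```text
rear face 274 -4.713694979533934
top 278 [[0.027, -0.017, 0.058], [0.095, 0.017, 0.067]] ((59.89217758178711, 1.3028717041015625), (35.08919906616211, 73.65333557128906), 87.1955795288086) tilt [-0.061 -0.016  0.068]
23.75
```

Yaw is about 3–5° (limit 10°) and tilt is small, so everything is within limits. Handing in.

```bash
python3 -c "
from bench import manip
print(manip.finish_job())"
```

```text
the job is handed in; nothing more can be done
None
```

I handed the job in at about 24 s; no verdict came back. By my last camera measurements, the plane lies nose up in the wider pocket, and the tape measure stands hook down in the narrower one, yawed about 3–5°, with both released.

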